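# Seat a shaft in the V-blocks and wedge it tight

### The job

Take the long shaft from the wooden rack and lower it gently, without dropping it, into the two V-blocks a little short of the end stop so that it beds down in both Vs. Then slide it along the Vs until its end butts against the stop, press it there firmly for a moment, and only then push the wedge slide in over the shaft until it is tight, and let go. Use a light touch throughout - never ram the Vs, the stop or the wedge - and leave the short roller and the two tool bits on the fixture where they are.

Things in the scene. Friction and masses are not known exactly. Their poses are not given: they have to be found in the camera images.
- shaft: The long plain steel shaft, a cylinder 28 mm in diameter, 160 mm long, 0.3 to 0.6 kg, both ends alike. Origin at its middle on the axis, x along the shaft. It starts level in either place of the wooden rack, axis 40 mm above the table; the shorter roller (100 mm long, same diameter) lies 100 mm beside it.
- rack: Low fixed wooden rack, base 150 x 190 x 12 mm, origin at the centre of its underside. Two places run along its x axis at y = +50 and -50 mm, each of two notched saddles at x = +36 and -36 mm, 16 mm thick, up to 38 mm high, with 56 mm free between them where the shaft can be gripped across from above.
- short_roller: The short steel roller, 28 mm in diameter and 100 mm long, lying in the other place of the rack; origin at its middle, x along it. Not to be used.
- fixture: Fixed steel fixture: base plate 250 mm along x, y -45 to +165 mm, 12 mm thick, with two rigid 90-degree V-blocks, 40 mm long (x -70 to -30 and +30 to +70 mm), 72 mm wide, 62 mm high. Their common V runs along x at y = 0, mouth 48 mm wide; the 60 mm gap between them leaves room for fingers. Origin on the table below the middle of the V line.
- v_mid (a point): Middle of the V line, midway between the V-blocks: a point on the axis of a shaft bedded in both Vs, 58 mm above the table. Axes parallel to the fixture's, x along the V. The V flanks are oiled ground steel (friction about 0.2): the shaft centres itself and slides along easily.
- guide_top (a point): Top of the rigid guide in which the wedge slides, 109 mm from the V line on the fixture's +y side, 88 mm above the table; the guide is 41 mm wide along x and 62 mm long along y.
- stop: Grey end stop on the base plate beyond the +x end of the Vs, 74 mm high; origin at its foot, 12 mm above the table, axes parallel to the fixture's. Its steel head (22 mm square) faces the V-blocks at shaft height and was set anywhere from 0 to 16 mm in front of the origin (towards -x): a setting that is not measured. Head and stop are rigid.
- stop_zero (a point): Point of the stop 58 mm above the table where the head's face lies at setting 0; the face is really 0 to 16 mm nearer the V-blocks. A light brass sensing pin (8 mm across; 0.24 N at first touch, 0.48 N when flush) stands 4 mm out of the face; the shaft's end pushes it in flush. A shaft fully home has its middle 80 mm from the face.
- wedge: Steel wedge slide, a bar 22 mm wide, 140 mm long, top 88 mm above the table, that slides in its guide along the fixture's y axis, towards -y over the shaft, midway between the V-blocks. Axes parallel to the fixture's; origin at the nose tip, 76 mm above the table, 80 to 95 mm from the V line at the start. About 2 N of friction; stays where it is left.
- nose (a point): The same nose tip of the wedge slide. A shoe under the nose drops by 7 degrees over 55 mm, so the slide presses the shaft down as it goes in. The shoe's height is adjustable and not measured: on a bedded shaft the slide jams with its nose anywhere from 16 to 52 mm past the V line (towards -y). A push of about 10 N makes it tight and it then holds by itself.
- tab (a point): Middle of the outer (+y) face of the push tab that stands up at the back end of the wedge slide, 106 mm above the table; the tab is 34 mm wide along x, 12 mm thick, and reaches from 88 to 122 mm above the table. Pushing this face towards the fixture's -y drives the wedge in; fingertips may come down to 92 mm above the table behind it.
- toolbit_a: Loose square steel tool bit, 12 x 70 x 12 mm, lying on the fixture's plate beside the wedge guide on the stop's side; origin at the centre of its underside. Bystander.
- toolbit_b: Loose square steel tool bit, 70 x 10 x 10 mm, lying on the fixture's plate on the other side of the wedge guide; origin at the centre of its underside. Bystander.
Not all that is in view belongs to the job. Leave any turquoise look-alike of the shaft alone.

How it is judged:
On the way, in this order (a step that is already met when the one before it is completed fails the run):
1. the shaft lies in both Vs (axis within 4 mm of its bedded place) while the fingers still hold it, short of the stop (z of shaft in the frame of fixture between 0.055 and 0.062 m and y of shaft in the frame of fixture between -0.004 and 0.004 m and angle between the x axis of shaft and the x axis of fixture, either way round below 0.035 rad and contact force between the fingers and shaft above 0.5 N and contact force between shaft and stop below 0.2 N), for 0.1 s.
2. bedded in the Vs, the shaft butts against the stop with more than 2 N, before the wedge reaches it (z of shaft in the frame of fixture between 0.055 and 0.061 m and y of shaft in the frame of fixture between -0.003 and 0.003 m and angle between the x axis of shaft and the x axis of fixture, either way round below 0.035 rad and contact force between shaft and stop above 0.35 N and contact force between shaft and stop above 2 N and y of wedge in the frame of fixture above 0.02 m), for 0.05 s.
At the end, for the whole second after the job is handed in: The shaft is bedded in both Vs (within 2.5 mm and 2 degrees) and home at the stop (pressing its pin in with over 0.35 N, under about 2 mm from the face); the wedge slide's nose is 10 to 56 mm past the V line and presses on the shaft with over 1.5 N; all released and at rest (z of shaft in the frame of fixture between 0.055 and 0.0605 m and y of shaft in the frame of fixture between -0.0025 and 0.0025 m and angle between the x axis of shaft and the x axis of fixture, either way round below 0.035 rad and contact force between shaft and stop above 0.35 N and y of wedge in the frame of fixture between -0.0565 and -0.01 m and contact force between wedge and shaft above 1.5 N and linear speed of each of shaft, wedge below 0.01 m/s); the robot touches nothing.
It fails at once if the shaft pressed against the stop with more than 25 N (contact force between shaft and stop above 25 N).
It fails at once if the wedge pressed on the shaft with more than 30 N (contact force between wedge and shaft above 30 N).
It fails at once if the shaft pressed into the fixture with more than 50 N in all (contact force between shaft and fixture above 50 N).
It fails at once if the short roller or a tool bit on the fixture moved by more than 25 mm (distance of any of toolbit_a, toolbit_b, short_roller from where it was at the start of the episode above 0.025 m).
It also fails if it takes over 72 s, if anything falls off the work surface, if the arm or the gripper's body presses on something with over 40 N, if the wrist force passes 120 N, or if a joint passes its speed limit or range.

### The arm

A 6-joint arm with a two-finger parallel gripper is mounted at the origin on the work surface. World frame = base frame: x ahead of the robot, y to its left, z up, the work surface at z = 0. Lengths are in m, angles in rad, forces in N, time in s.
With the tool pointing down it reaches from about 0.4 to 0.925 m from the base axis. Payload 12.5 kg.
Tool frame: the origin (TCP) lies between the finger pads; the fingertips stand 19 mm ahead of it and the grasp point (between the pads) is the TCP; z points along the fingers, y is the line along which they close (so a half turn about z gives the same grasp; the last joint's range is limited). The gripper opens to 95 mm and grips with 3 to 60 N. Pads are 20 mm wide; open, the fingers measure 119 mm over their backs; the gripper's body (75 mm by 180 mm) begins 59 mm behind the grasp point.
Start: joints at [-1.238, 0.491, 1.559, -0, 1.092, -0.106], TCP at [0.266, -0.566, 0.234] pointing down, gripper open.
Joint ranges: [-3.1, 3.1], [-0.84, 2.19], [0.05, 2.79], [-1.13, 4.28], [0.06, 2.93], [-2.69, 2.69]. Speed limits (rad/s): [2.22, 2.22, 2.79, 3.14, 3.14, 3.14].

### API

Orientations are given as a 3x3 rotation matrix whose columns are the frame's x, y, z axes.
In Python, from cell import bot gives the robot as it stands.
- The arm moves only by the tool drive_tool, never from a script. Its argument "plan" is a list of rows, each an object of numbers: "gripper": the gripper's target within -1 to 1 (shut at 1, half-way at 0, fully open at -1); "tx", "ty", "tz": the shift along the world's x, y, z in mm; "wx", "wy", "wz": the turn, a rotation vector about the world's x, y, z in rad. A call has exactly 10 rows; each row is the pose to reach, as a shift and turn from the pose commanded when the call began; what a row does not reach only later rows make up. A row lasts 1/10 s, in which the tool goes at most 50 mm and 8.59 degrees, less where a joint would pass 70% of its speed; a pose out of reach is approached as far as the arm can. A call with a gripper value outside its range is refused whole. The fingers move at their own pace and stop on an object; "squeeze" is the grip in N (left out, the last holds). Time passes only in rows, so rows that repeat a pose let the fingers close, or fill a call up. It gives the time, the measured TCP pose, the force, the opening and the grip force at its end, in the units of the state.
- bot.read_state(): the state, without advancing time (a new reading comes with each control period).
- bot.grab_frame(name): name is "scene" or "top" or "wrist"; returns the picture (400x640x3 uint8, red, green, blue); there is no depth.
- bot.get_calibration(name): a dict with "K" (3x3 intrinsics, pixels), "pose" (4x4, takes a point from camera to world coordinates). Camera axes: x right, y up, looking along -z (the intrinsics and any distortion apply to the point x, -y, -z); pixel columns grow to the right and rows downward; lengths in m; the calibration is good to about 2 mm. A picture is of the moment at which its call begins: read the wrist's pose just before it. get_calibration takes no time and is no camera call; for the wrist camera it gives the pose at the moment of the call.
- bot.job_done(): hands the job in; it is judged then, once.
The state is a dict: "time": time; "qpos": joint angles; "qvel": joint speeds; "effort": joint torques, N m; "position": TCP position; "eef_rot": TCP orientation; "wrist_force": force on the tool from outside, world axes, zero at the start; "torque": the same for the moment, N m; "width": finger opening in m; "finger_force": force on a finger pad.
Only numpy, scipy, OpenCV 4.12 (cv2) and the standard library are available. Lean on these libraries where they do the work, as an engineer would, in place of code of your own. Each camera call takes 0.05 s, during which the arm holds its last target. There are 200 camera calls.

## Working session

There is one attempt and no reset: what is moved stays moved. The work goes in short steps, Python scripts to look and compute and a tool call to move; the robot and the scene stay as the last step left them, time stands still between calls to the robot, and variables do not carry over. Pictures are saved under pics/ and viewed, at most 10 in all, crops included, and the job is handed in when it is done.

Besides the shell and the picture viewer there is one more tool, called in YAML: its name, and indented under it one key for each argument. drive_tool: Moves the arm, as the interface text tells. Its arguments: {"type":"object","properties":{"plan":{"type":"array"},"squeeze":{"type":"number"}},"required":["plan"]}

```bash
mkdir -p pics; cat > h.py <<'E'
import numpy as np, cv2
from cell import bot
def ray(name,uv,z,cal=None):
    c=cal or bot.get_calibration(name);K=np.array(c['K']);P=np.array(c['pose'])
    d=np.linalg.inv(K)@np.array([uv[0],uv[1],1.]); d=P[:3,:3]@np.array([d[0],-d[1],-d[2]])
    o=P[:3,3]; return o+d*(z-o[2])/d[2]
def proj(name,p,cal=None):
    c=cal or bot.get_calibration(name);K=np.array(c['K']);P=np.array(c['pose'])
    q=P[:3,:3].T@(np.array(p)-P[:3,3]); q=K@np.array([q[0],-q[1],-q[2]]); return q[:2]/q[2]
def save(name,f):
    im=bot.grab_frame(name); cv2.imwrite('pics/'+f,im[:,:,::-1]); return im
E
python3 - <<'E'
from h import *
a=save('top','top0.png');b=save('scene','scene0.png')
cv2.imwrite('pics/both.png',np.vstack([a,b])[:,:,::-1][::1,::1] if 0 else cv2.resize(np.vstack([a,b])[:,:,::-1],(480,600)))
for n in('top','scene'):
    c=bot.get_calibration(n);print(n,np.round(c['K'],1).tolist(),np.round(c['pose'],3).tolist(),[k for k in c])
s=bot.read_state();print({k:np.round(v,3).tolist() for k,v in s.items()})
E
```

```text
top [[384.6, 0.0, 315.8], [0.0, 384.6, 203.2], [0.0, 0.0, 1.0]] [[-0.022, 0.998, -0.064, 0.452], [-1.0, -0.023, -0.009, -0.1], [-0.01, 0.064, 0.998, 1.12], [0.0, 0.0, 0.0, 1.0]] ['K', 'pose']
scene [[473.5, 0.0, 315.1], [0.0, 473.5, 202.8], [0.0, 0.0, 1.0]] [[-0.565, -0.66, 0.496, 1.205], [0.825, -0.439, 0.356, 0.442], [-0.017, 0.61, 0.792, 1.263], [0.0, 0.0, 0.0, 1.0]] ['K', 'pose']
{'time': 0.1, 'qpos': [-1.238, 0.491, 1.559, -0.0, 1.092, -0.106], 'qvel': [0.0, -0.001, -0.001, 0.001, -0.001, 0.0], 'effort': [0.003, -61.362, -25.86, 0.069, 0.047, -0.0], 'position': [0.265, -0.566, 0.233], 'eef_rot': [[0.905, 0.425, -0.0], [0.425, -0.905, 0.001], [0.0, -0.001, -1.0]], 'wrist_force': [0.174, 0.575, -0.011], 'torque': [0.027, -0.031, 0.053], 'finger_force': 0.0, 'width': 0.095}
```

View pics/top0.png

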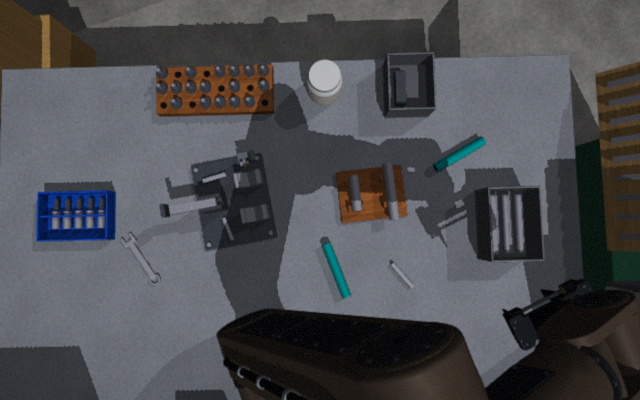

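View pics/scene0.png

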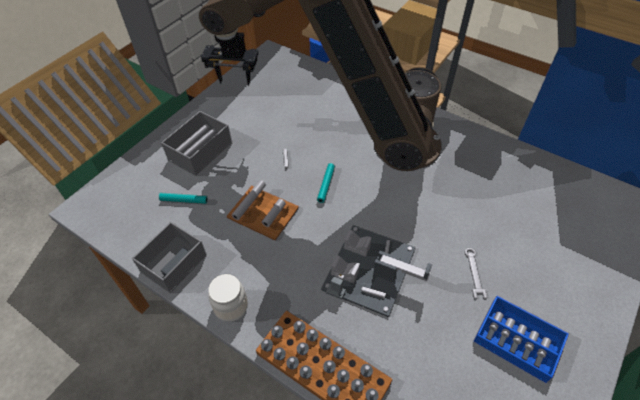

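The top view shows the wooden rack at (372,193), with a long grey cylinder at (390,192) and a short one at (355,192). The fixture is at (235,200), the stop at (245,158), and the wedge runs from (162,210) to (222,202).

Candidates for the shaft:
- Grey cylinder on the rack at (390,192): long, so it fits the description.
- Grey cylinder on the rack at (355,192): this is the short roller.
- Turquoise bars at (460,154) and (336,268): look-alikes.
- Bars in the bin at (508,222): not on the rack.

I'll confirm with one enlarged crop.

```bash
python3 - <<'E'
import cv2
a=cv2.imread('pics/top0.png')[140:260,155:415]
cv2.imwrite('pics/c1.png',cv2.resize(a,None,fx=3,fy=3,interpolation=cv2.INTER_CUBIC)*1)
E
```

```text
(no output)
```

View pics/c1.png

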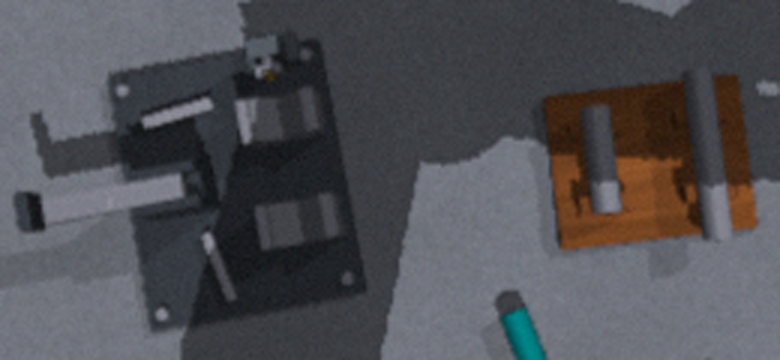

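The crop shows the long grey shaft on the right-hand rack place, from (699,70) to (719,238) in the crop. The short roller is at (601,160). The fixture plate corners are at (110,74), (322,40), (366,290) and (152,330).

```bash
python3 - <<'E'
from h import *
f=lambda u,v,z:ray('top',(155+u/3,140+v/3),z)
e=[f(699,70,.045),f(719,238,.045)];print('shaft',np.round(e,4).tolist(),np.linalg.norm(e[0]-e[1]),(e[0]+e[1])/2,np.degrees(np.arctan2(*(e[0]-e[1])[1::-1])))
c=np.array([f(*p,.012) for p in((110,74),(322,40),(366,290),(152,330))]);print(np.round(c,4))
x=(c[0]+c[1]-c[2]-c[3])[:2];a=np.arctan2(x[1],x[0]);y=(c[0]+c[3]-c[1]-c[2])[:2];print('ang',np.degrees(a),np.degrees(np.arctan2(y[1],y[0]))-90,np.linalg.norm(x)/2,np.linalg.norm(y)/2)
m=c.mean(0)[:2];R=np.array([[np.cos(a),-np.sin(a)],[np.sin(a),np.cos(a)]]);print('fix origin',m-R@[0,.06])
c=bot.get_calibration('wrist');s=bot.read_state();P=np.array(c['pose']);R=s['eef_rot'];R=np.array(R);print('cam in tool',np.round(R.T@(P[:3,3]-s['position']),4),np.round(R.T@P[:3,:3],3).tolist(),np.round(c['K'],1).tolist())
E
```

```text
shaft [[0.6282, -0.2958, 0.045], [0.4704, -0.3089, 0.045]] 0.15834196026374128 [ 0.5492781  -0.30232722  0.045     ] 4.763392492219061
[[0.6434 0.2694 0.012 ]
 [0.6718 0.0627 0.012 ]
 [0.4288 0.0238 0.012 ]
 [0.3952 0.2294 0.012 ]]
ang 9.118468362957131 8.548990117968941 0.2487309599311789 0.2084888477727685
fix origin [0.5443     0.08707003]
cam in tool [ 0.0672 -0.0002 -0.1505] [[-0.0, 0.97, 0.241], [1.0, 0.0, 0.001], [0.001, 0.241, -0.97]] [[313.9, 0.0, 313.7], [0.0, 313.9, 200.2], [0.0, 0.0, 1.0]]
```

drive_tool:
  plan:
    - {"gripper": -1, "tx": 35, "ty": 33, "tz": 0, "wz": -0.04}
    - {"tx": 70, "ty": 66, "tz": 0, "wz": -0.08}
    - {"tx": 105, "ty": 98, "tz": 0, "wz": -0.12}
    - {"tx": 140, "ty": 131, "tz": 0, "wz": -0.17}
    - {"tx": 175, "ty": 163, "tz": 0, "wz": -0.21}
    - {"tx": 211, "ty": 197, "tz": -10, "wz": -0.26}
    - {"tx": 247, "ty": 230, "tz": -20, "wz": -0.31}
    - {"tx": 283, "ty": 264, "tz": -30, "wz": -0.355}
    - {"tx": 283, "ty": 264, "tz": -30, "wz": -0.355}
    - {"tx": 283, "ty": 264, "tz": -30, "wz": -0.355}
  squeeze: 25

```text
invalid input
```

```bash
python3 - <<'E'
from h import *
s=bot.read_state();c=bot.get_calibration('wrist');im=save('wrist','w1.png');np.save('c1.npy',np.array(c['pose']))
print(s['position'],np.round(s['eef_rot'],3).tolist())
hsv=cv2.cvtColor(im,cv2.COLOR_RGB2HSV)
print(proj('wrist',[.628,-.296,.045],c),proj('wrist',[.470,-.309,.045],c))
E
```

```text
[ 0.26548499 -0.56559003  0.23313573] [[0.905, 0.425, -0.0], [0.425, -0.905, 0.001], [0.0, -0.001, -1.0]]
[ 195.88877046 -387.7240289 ] [ 148.03959537 -145.50074158]
```

View pics/w1.png

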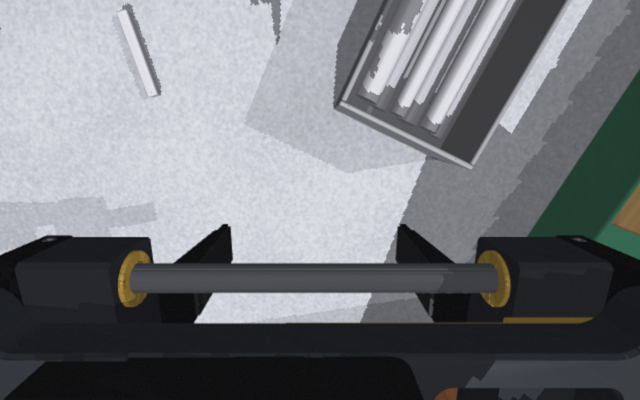

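The move was refused, so the picture only shows the start pose, with the bin at (450,80) and the fingers at (215,260) and (415,260). Each row probably needs every key, so I'll resend it in full.

drive_tool:
  plan:
    - {"gripper": -1, "tx": 35, "ty": 33, "tz": 0, "wx": 0, "wy": 0, "wz": -0.04}
    - {"gripper": -1, "tx": 70, "ty": 66, "tz": 0, "wx": 0, "wy": 0, "wz": -0.08}
    - {"gripper": -1, "tx": 105, "ty": 98, "tz": 0, "wx": 0, "wy": 0, "wz": -0.12}
    - {"gripper": -1, "tx": 140, "ty": 131, "tz": 0, "wx": 0, "wy": 0, "wz": -0.17}
    - {"gripper": -1, "tx": 175, "ty": 163, "tz": 0, "wx": 0, "wy": 0, "wz": -0.21}
    - {"gripper": -1, "tx": 211, "ty": 197, "tz": -10, "wx": 0, "wy": 0, "wz": -0.26}
    - {"gripper": -1, "tx": 247, "ty": 230, "tz": -20, "wx": 0, "wy": 0, "wz": -0.31}
    - {"gripper": -1, "tx": 283, "ty": 264, "tz": -30, "wx": 0, "wy": 0, "wz": -0.355}
    - {"gripper": -1, "tx": 283, "ty": 264, "tz": -30, "wx": 0, "wy": 0, "wz": -0.355}
    - {"gripper": -1, "tx": 283, "ty": 264, "tz": -30, "wx": 0, "wy": 0, "wz": -0.355}
  squeeze: 25

```text
time: 1.15
position: [0.549, -0.3008, 0.2031]
eef_rot: [[0.996, 0.086, -0.001], [0.086, -0.996, 0.0], [-0.001, -0.0, -1.0]]
wrist_force: [-0.5, -0.7, 0.8]
width: 0.095
finger_force: 0.0
```

```bash
python3 - <<'E'
from h import *
s=bot.read_state();c=bot.get_calibration('wrist');im=save('wrist','w2.png')
print(s['time'],s['position'],np.round(s['eef_rot'],3).tolist())
print(proj('wrist',[.628,-.296,.045],c),proj('wrist',[.470,-.309,.045],c))
E
```

```text
1.15 [ 0.54898796 -0.30081839  0.20308156] [[0.996, 0.086, -0.001], [0.086, -0.996, 0.0], [-0.001, -0.0, -1.0]]
[316.40751691 108.78042461] [315.51359681 263.44680958]
```

View pics/w2.png

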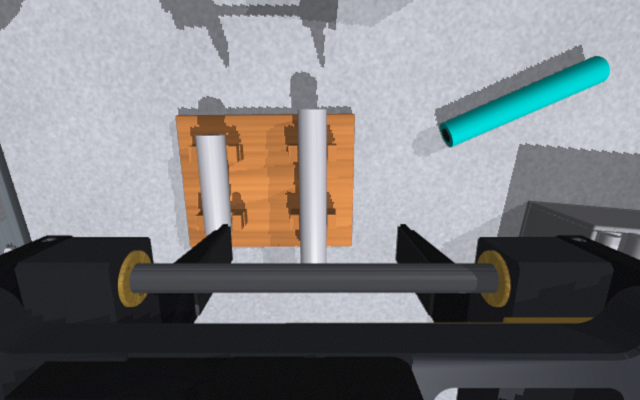

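The shaft runs from its far end at (312,109) to (313,260). Its centre is about 2–3 mm towards +y of the TCP and already parallel to it. The short roller is at (212,180). I'll descend and grip.

drive_tool:
  plan:
    - {"gripper": -1, "tx": 0, "ty": 2, "tz": -40, "wx": 0, "wy": 0, "wz": 0}
    - {"gripper": -1, "tx": 0, "ty": 2, "tz": -80, "wx": 0, "wy": 0, "wz": 0}
    - {"gripper": -1, "tx": 0, "ty": 2, "tz": -115, "wx": 0, "wy": 0, "wz": 0}
    - {"gripper": -1, "tx": 0, "ty": 2, "tz": -140, "wx": 0, "wy": 0, "wz": 0}
    - {"gripper": -1, "tx": 0, "ty": 2, "tz": -155, "wx": 0, "wy": 0, "wz": 0}
    - {"gripper": -1, "tx": 0, "ty": 2, "tz": -163, "wx": 0, "wy": 0, "wz": 0}
    - {"gripper": -1, "tx": 0, "ty": 2, "tz": -163, "wx": 0, "wy": 0, "wz": 0}
    - {"gripper": 1, "tx": 0, "ty": 2, "tz": -163, "wx": 0, "wy": 0, "wz": 0}
    - {"gripper": 1, "tx": 0, "ty": 2, "tz": -163, "wx": 0, "wy": 0, "wz": 0}
    - {"gripper": 1, "tx": 0, "ty": 2, "tz": -163, "wx": 0, "wy": 0, "wz": 0}
  squeeze: 25

```text
time: 2.2
position: [0.5489, -0.2999, 0.0416]
eef_rot: [[0.996, 0.084, 0.001], [0.084, -0.996, -0.001], [0.001, 0.001, -1.0]]
wrist_force: [0.4, 0.6, -0.3]
width: 0.0767
finger_force: 0.0
```

drive_tool:
  plan:
    - {"gripper": 1, "tx": 0, "ty": 0, "tz": 0, "wx": 0, "wy": 0, "wz": 0}
    - {"gripper": 1, "tx": 0, "ty": 0, "tz": 0, "wx": 0, "wy": 0, "wz": 0}
    - {"gripper": 1, "tx": 0, "ty": 0, "tz": 0, "wx": 0, "wy": 0, "wz": 0}
    - {"gripper": 1, "tx": 0, "ty": 0, "tz": 0, "wx": 0, "wy": 0, "wz": 0}
    - {"gripper": 1, "tx": 0, "ty": 0, "tz": 0, "wx": 0, "wy": 0, "wz": 0}
    - {"gripper": 1, "tx": 0, "ty": 0, "tz": 0, "wx": 0, "wy": 0, "wz": 0}
    - {"gripper": 1, "tx": 0, "ty": 0, "tz": 0, "wx": 0, "wy": 0, "wz": 0}
    - {"gripper": 1, "tx": 0, "ty": 0, "tz": 0, "wx": 0, "wy": 0, "wz": 0}
    - {"gripper": 1, "tx": 0, "ty": 0, "tz": 0, "wx": 0, "wy": 0, "wz": 0}
    - {"gripper": 1, "tx": 0, "ty": 0, "tz": 0, "wx": 0, "wy": 0, "wz": 0}

```text
time: 3.2
position: [0.5485, -0.2998, 0.0406]
eef_rot: [[0.996, 0.084, -0.0], [0.084, -0.996, -0.0], [-0.0, 0.0, -1.0]]
wrist_force: [0.2, -0.4, -0.1]
width: 0.0274
finger_force: 25.0
```

drive_tool:
  plan:
    - {"gripper": 1, "tx": 0, "ty": 0, "tz": 15, "wx": 0, "wy": 0, "wz": 0}
    - {"gripper": 1, "tx": 0, "ty": 0, "tz": 50, "wx": 0, "wy": 0, "wz": 0}
    - {"gripper": 1, "tx": 0, "ty": 10, "tz": 95, "wx": 0, "wy": 0, "wz": 0}
    - {"gripper": 1, "tx": -5, "ty": 40, "tz": 130, "wx": 0, "wy": 0, "wz": 0.01}
    - {"gripper": 1, "tx": -10, "ty": 85, "tz": 150, "wx": 0, "wy": 0, "wz": 0.02}
    - {"gripper": 1, "tx": -20, "ty": 130, "tz": 165, "wx": 0, "wy": 0, "wz": 0.03}
    - {"gripper": 1, "tx": -30, "ty": 175, "tz": 180, "wx": 0, "wy": 0, "wz": 0.04}
    - {"gripper": 1, "tx": -40, "ty": 220, "tz": 195, "wx": 0, "wy": 0, "wz": 0.05}
    - {"gripper": 1, "tx": -50, "ty": 265, "tz": 210, "wx": 0, "wy": 0, "wz": 0.06}
    - {"gripper": 1, "tx": -60, "ty": 305, "tz": 220, "wx": 0, "wy": 0, "wz": 0.07}

```text
time: 4.2
position: [0.4875, 0.0071, 0.2624]
eef_rot: [[0.988, 0.154, 0.001], [0.154, -0.988, -0.0], [0.001, 0.0, -1.0]]
wrist_force: [0.2, 0.8, -4.4]
width: 0.027
finger_force: 25.0
```

drive_tool:
  plan:
    - {"gripper": 1, "tx": -2, "ty": 35, "tz": 0, "wx": 0, "wy": 0, "wz": 0}
    - {"gripper": 1, "tx": -3, "ty": 60, "tz": 0, "wx": 0, "wy": 0, "wz": 0}
    - {"gripper": 1, "tx": -3, "ty": 73, "tz": 0, "wx": 0, "wy": 0, "wz": 0}
    - {"gripper": 1, "tx": -3, "ty": 73, "tz": 0, "wx": 0, "wy": 0, "wz": 0}
    - {"gripper": 1, "tx": -3, "ty": 73, "tz": 0, "wx": 0, "wy": 0, "wz": 0}
    - {"gripper": 1, "tx": -3, "ty": 73, "tz": 0, "wx": 0, "wy": 0, "wz": 0}
    - {"gripper": 1, "tx": -3, "ty": 73, "tz": 0, "wx": 0, "wy": 0, "wz": 0}
    - {"gripper": 1, "tx": -3, "ty": 73, "tz": 0, "wx": 0, "wy": 0, "wz": 0}
    - {"gripper": 1, "tx": -3, "ty": 73, "tz": 0, "wx": 0, "wy": 0, "wz": 0}
    - {"gripper": 1, "tx": -3, "ty": 73, "tz": 0, "wx": 0, "wy": 0, "wz": 0}

```text
time: 5.2
position: [0.4856, 0.078, 0.2606]
eef_rot: [[0.988, 0.153, -0.0], [0.153, -0.988, -0.0], [-0.0, 0.0, -1.0]]
wrist_force: [0.0, 0.8, -4.6]
width: 0.0274
finger_force: 25.0
```

```bash
python3 - <<'E'
from h import *
import json
s=bot.read_state();c=bot.get_calibration('wrist');im=save('wrist','w3.png')
json.dump({k:np.array(v).tolist() for k,v in c.items()},open('c3.json','w'))
print(s['time'],s['position'],np.round(s['eef_rot'],3).tolist())
E
```

```text
5.2 [0.48557357 0.07801344 0.26064811] [[0.988, 0.153, -0.0], [0.153, -0.988, -0.0], [-0.0, 0.0, -1.0]]
```

View pics/w3.png

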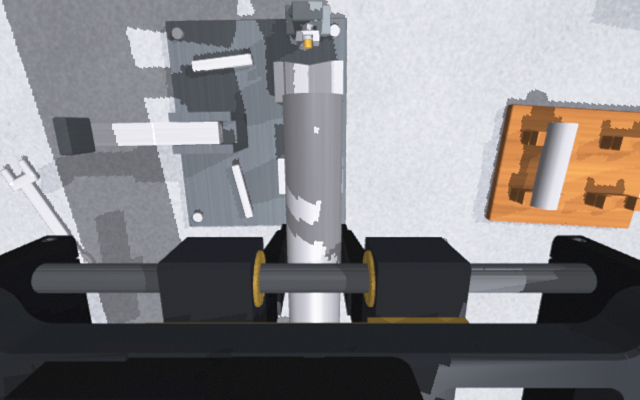

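The shaft is held and pointing at the V line. The plate corners are at (166,22), (346,17) and (186,227). The stop is at (308,25) with its brass pin at (308,43), and the wedge runs from about (75,135) to (245,132). One enlarged crop will give exact pixels.

```bash
python3 - <<'E'
import cv2
a=cv2.imread('pics/w3.png')[0:240,45:360]
cv2.imwrite('pics/c3.png',cv2.resize(a,None,fx=2.5,fy=2.5,interpolation=cv2.INTER_CUBIC))
E
```

```text
(no output)
```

View pics/c3.png

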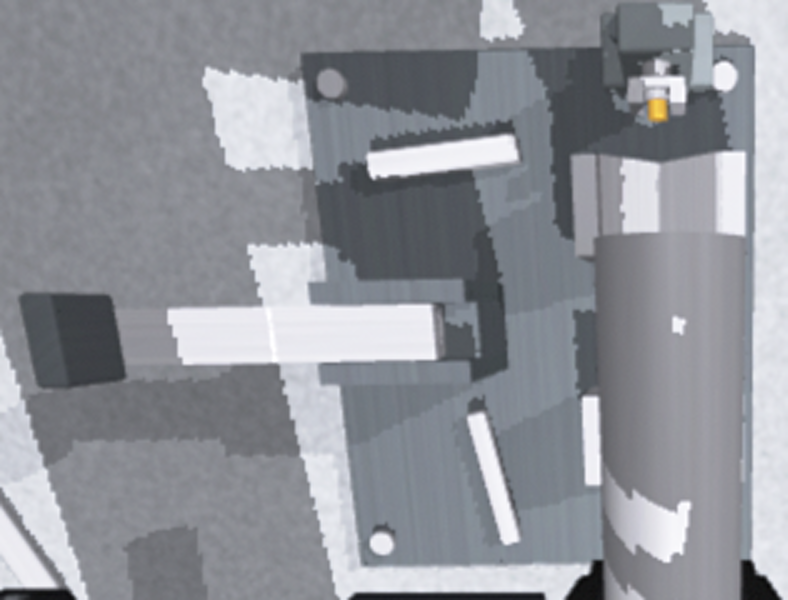

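```bash
python3 - <<'E'
from h import *
import json
c=json.load(open('c3.json'));f=lambda u,v,z:ray('wrist',(45+u/2.5,v/2.5),z,c)
A,B,D=f(302,53,.012),f(754,46,.012),f(361,566,.012)
print('lens',np.linalg.norm(A-B),np.linalg.norm(A-D))
y=A-B;x=A-D;print(np.degrees(np.arctan2(y[1],y[0]))-90,np.degrees(np.arctan2(x[1],x[0])))
w=np.radians(8.8)
def fr(w,p,o): R=np.array([[np.cos(w),-np.sin(w)],[np.sin(w),np.cos(w)]]);return R.T@(p[:2]-o)
R=np.array([[np.cos(w),-np.sin(w)],[np.sin(w),np.cos(w)]])
print('o from corners',[ (P[:2]-R@q).round(4) for P,q in((A,[.125,.165]),(B,[.125,-.045]),(D,[-.125,.165]))])
L,Rr=f(574,155,.062),f(746,152,.062)
print('o from V far corners',(L[:2]-R@[.07,.036]).round(4),(Rr[:2]-R@[.07,-.036]).round(4),np.linalg.norm(L-Rr),np.degrees(np.arctan2(*(L-Rr)[1::-1]))-90)
o=np.array([.5443,.0871])
for n,p in dict(pin=f(657,118,.058),pinbase=f(657,97,.058),nosetop=f(441,332,.088),shoe=f(480,332,.076),tabtopL=f(22,296,.122),tabtopR=f(108,296,.122),tabtopL2=f(68,386,.122),shaftend_L=f(596,235,.2606),shaftend_R=f(746,235,.2606)).items(): print(n,p.round(4),fr(w,p,o).round(4))
E
```

```text
lens 0.20745411759378826 0.24792390772282236
9.545518652721228 9.540825288814455
o from corners [array([0.5387, 0.0916]), array([0.541 , 0.0945]), array([0.5412, 0.0888])]
o from V far corners [0.5415 0.0916] [0.5424 0.0927] 0.07104111440207496 9.682498670991762
pin [0.6251 0.1063 0.058 ] [0.0828 0.0066]
pinbase [0.633  0.1075 0.058 ] [0.0907 0.0065]
nosetop [0.5273 0.1791 0.088 ] [-0.0027  0.0935]
shoe [0.5289 0.1663 0.076 ] [-0.0031  0.0806]
tabtopL [0.5197 0.3184 0.122 ] [0.011  0.2323]
tabtopR [0.5243 0.288  0.122 ] [0.011  0.2016]
tabtopL2 [0.4897 0.3032 0.122 ] [-0.0209  0.2219]
shaftend_L [0.5621 0.1041 0.2606] [0.0202 0.0141]
shaftend_R [0.5663 0.0771 0.2606] [ 0.0202 -0.0133]
```

drive_tool:
  plan:
    - {"gripper": 1, "tx": 12, "ty": 3, "tz": -20, "wx": 0, "wy": 0, "wz": 0.003}
    - {"gripper": 1, "tx": 25, "ty": 6, "tz": -50, "wx": 0, "wy": 0, "wz": 0.006}
    - {"gripper": 1, "tx": 38, "ty": 9, "tz": -80, "wx": 0, "wy": 0, "wz": 0.009}
    - {"gripper": 1, "tx": 50, "ty": 12, "tz": -110, "wx": 0, "wy": 0, "wz": 0.012}
    - {"gripper": 1, "tx": 50, "ty": 12, "tz": -135, "wx": 0, "wy": 0, "wz": 0.012}
    - {"gripper": 1, "tx": 50, "ty": 12, "tz": -155, "wx": 0, "wy": 0, "wz": 0.012}
    - {"gripper": 1, "tx": 50, "ty": 12, "tz": -170, "wx": 0, "wy": 0, "wz": 0.012}
    - {"gripper": 1, "tx": 50, "ty": 12, "tz": -180, "wx": 0, "wy": 0, "wz": 0.012}
    - {"gripper": 1, "tx": 50, "ty": 12, "tz": -180, "wx": 0, "wy": 0, "wz": 0.012}
    - {"gripper": 1, "tx": 50, "ty": 12, "tz": -180, "wx": 0, "wy": 0, "wz": 0.012}

```text
time: 6.25
position: [0.5359, 0.0902, 0.0811]
eef_rot: [[0.986, 0.165, 0.0], [0.165, -0.986, -0.0], [0.0, 0.0, -1.0]]
wrist_force: [0.8, 0.1, -3.8]
width: 0.0271
finger_force: 25.0
```

```bash
python3 - <<'E'
from h import *
import json
c=bot.get_calibration('wrist');im=save('wrist','w4.png')
json.dump({k:np.array(v).tolist() for k,v in c.items()},open('c4.json','w'))
s=bot.read_state();print(s['position'])
for p in ([.6251,.1063,.058],[.5417+.07*.986,.0913+.07*.165,.062]):print(proj('wrist',p,c))
cv2.imwrite('pics/c4.png',cv2.resize(im[:240,160:480,::-1],None,fx=2.5,fy=2.5,interpolation=cv2.INTER_CUBIC))
E
```

```text
[0.53598906 0.09024595 0.08139429]
[312.09775029  75.43259386]
[314.08513903 104.71026926]
```

View pics/c4.png

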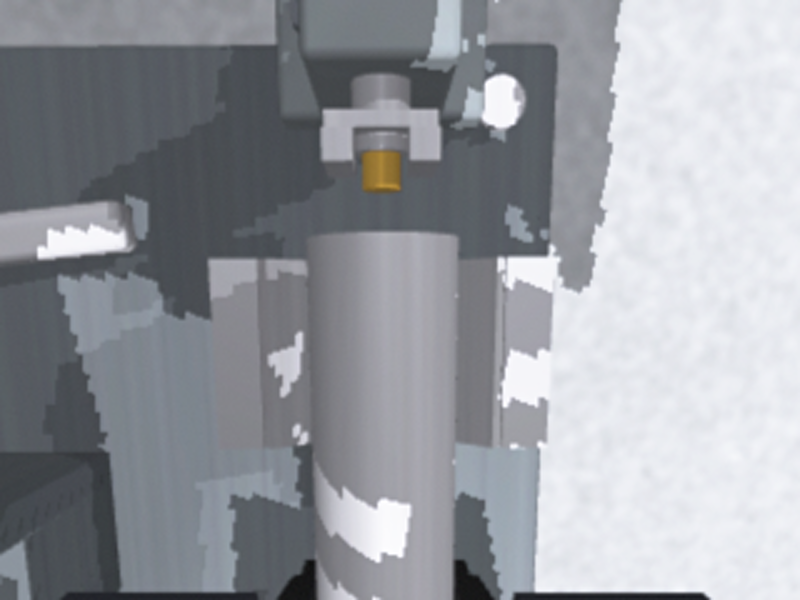

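The view is well aligned: the shaft axis is at column 382, the V-block centre at 382, and the pin at 381 with its tip at row 190. I'll lower gently from here.

drive_tool:
  plan:
    - {"gripper": 1, "tx": 0, "ty": 0, "tz": -6, "wx": 0, "wy": 0, "wz": 0}
    - {"gripper": 1, "tx": 0, "ty": 0, "tz": -11, "wx": 0, "wy": 0, "wz": 0}
    - {"gripper": 1, "tx": 0, "ty": 0, "tz": -15, "wx": 0, "wy": 0, "wz": 0}
    - {"gripper": 1, "tx": 0, "ty": 0, "tz": -17, "wx": 0, "wy": 0, "wz": 0}
    - {"gripper": 1, "tx": 0, "ty": 0, "tz": -18, "wx": 0, "wy": 0, "wz": 0}
    - {"gripper": 1, "tx": 0, "ty": 0, "tz": -19, "wx": 0, "wy": 0, "wz": 0}
    - {"gripper": 1, "tx": 0, "ty": 0, "tz": -19.5, "wx": 0, "wy": 0, "wz": 0}
    - {"gripper": 1, "tx": 0, "ty": 0, "tz": -20, "wx": 0, "wy": 0, "wz": 0}
    - {"gripper": 1, "tx": 0, "ty": 0, "tz": -20, "wx": 0, "wy": 0, "wz": 0}
    - {"gripper": 1, "tx": 0, "ty": 0, "tz": -20, "wx": 0, "wy": 0, "wz": 0}
  squeeze: 20

```text
time: 7.3
position: [0.5356, 0.0902, 0.0607]
eef_rot: [[0.986, 0.165, 0.0], [0.165, -0.986, -0.0], [0.0, 0.0, -1.0]]
wrist_force: [0.4, 0.2, -4.5]
width: 0.0277
finger_force: 20.0
```

Still carrying the full weight (−4.5 N). I'll creep down at 0.3 mm per row.

drive_tool:
  plan:
    - {"gripper": 1, "tx": 0, "ty": 0, "tz": -0.3, "wx": 0, "wy": 0, "wz": 0}
    - {"gripper": 1, "tx": 0, "ty": 0, "tz": -0.6, "wx": 0, "wy": 0, "wz": 0}
    - {"gripper": 1, "tx": 0, "ty": 0, "tz": -0.9, "wx": 0, "wy": 0, "wz": 0}
    - {"gripper": 1, "tx": 0, "ty": 0, "tz": -1.2, "wx": 0, "wy": 0, "wz": 0}
    - {"gripper": 1, "tx": 0, "ty": 0, "tz": -1.4, "wx": 0, "wy": 0, "wz": 0}
    - {"gripper": 1, "tx": 0, "ty": 0, "tz": -1.6, "wx": 0, "wy": 0, "wz": 0}
    - {"gripper": 1, "tx": 0, "ty": 0, "tz": -1.8, "wx": 0, "wy": 0, "wz": 0}
    - {"gripper": 1, "tx": 0, "ty": 0, "tz": -2.0, "wx": 0, "wy": 0, "wz": 0}
    - {"gripper": 1, "tx": 0, "ty": 0, "tz": -2.0, "wx": 0, "wy": 0, "wz": 0}
    - {"gripper": 1, "tx": 0, "ty": 0, "tz": -2.0, "wx": 0, "wy": 0, "wz": 0}
  squeeze: 15

```text
time: 8.3
position: [0.5356, 0.0903, 0.0588]
eef_rot: [[0.986, 0.165, 0.0], [0.165, -0.986, 0.0], [0.0, 0.0, -1.0]]
wrist_force: [-1.0, 3.1, 0.4]
width: 0.0273
finger_force: 15.0
```

The weight is carried now, with 3 N of sideways force towards +y. I'll ease over by 0.5 mm and settle with a lighter grip.

drive_tool:
  plan:
    - {"gripper": 1, "tx": 0, "ty": 0.3, "tz": 0, "wx": 0, "wy": 0, "wz": 0}
    - {"gripper": 1, "tx": 0, "ty": 0.5, "tz": 0, "wx": 0, "wy": 0, "wz": 0}
    - {"gripper": 1, "tx": 0, "ty": 0.5, "tz": -0.2, "wx": 0, "wy": 0, "wz": 0}
    - {"gripper": 1, "tx": 0, "ty": 0.5, "tz": -0.4, "wx": 0, "wy": 0, "wz": 0}
    - {"gripper": 1, "tx": 0, "ty": 0.5, "tz": -0.4, "wx": 0, "wy": 0, "wz": 0}
    - {"gripper": 1, "tx": 0, "ty": 0.5, "tz": -0.4, "wx": 0, "wy": 0, "wz": 0}
    - {"gripper": 1, "tx": 0, "ty": 0.5, "tz": -0.4, "wx": 0, "wy": 0, "wz": 0}
    - {"gripper": 1, "tx": 0, "ty": 0.5, "tz": -0.4, "wx": 0, "wy": 0, "wz": 0}
    - {"gripper": 1, "tx": 0, "ty": 0.5, "tz": -0.4, "wx": 0, "wy": 0, "wz": 0}
    - {"gripper": 1, "tx": 0, "ty": 0.5, "tz": -0.4, "wx": 0, "wy": 0, "wz": 0}
  squeeze: 8

```text
time: 9.3
position: [0.5356, 0.0906, 0.0586]
eef_rot: [[0.986, 0.165, 0.0], [0.165, -0.986, -0.0], [0.0, 0.0, -1.0]]
wrist_force: [-2.4, -0.4, 6.1]
width: 0.028
finger_force: 8.0
```

It's bedded with light downforce. I'll ease up slightly and slide 10 mm along the V.

drive_tool:
  plan:
    - {"gripper": 1, "tx": 0, "ty": 0, "tz": 0.25, "wx": 0, "wy": 0, "wz": 0}
    - {"gripper": 1, "tx": 1, "ty": 0.17, "tz": 0.25, "wx": 0, "wy": 0, "wz": 0}
    - {"gripper": 1, "tx": 2.5, "ty": 0.41, "tz": 0.25, "wx": 0, "wy": 0, "wz": 0}
    - {"gripper": 1, "tx": 4, "ty": 0.66, "tz": 0.25, "wx": 0, "wy": 0, "wz": 0}
    - {"gripper": 1, "tx": 5.5, "ty": 0.92, "tz": 0.25, "wx": 0, "wy": 0, "wz": 0}
    - {"gripper": 1, "tx": 7, "ty": 1.17, "tz": 0.25, "wx": 0, "wy": 0, "wz": 0}
    - {"gripper": 1, "tx": 8.5, "ty": 1.42, "tz": 0.25, "wx": 0, "wy": 0, "wz": 0}
    - {"gripper": 1, "tx": 10, "ty": 1.67, "tz": 0.25, "wx": 0, "wy": 0, "wz": 0}
    - {"gripper": 1, "tx": 10, "ty": 1.67, "tz": 0.25, "wx": 0, "wy": 0, "wz": 0}
    - {"gripper": 1, "tx": 10, "ty": 1.67, "tz": 0.25, "wx": 0, "wy": 0, "wz": 0}
  squeeze: 8

```text
time: 10.3
position: [0.5454, 0.0923, 0.0586]
eef_rot: [[0.986, 0.165, -0.0], [0.165, -0.986, -0.0], [-0.0, 0.0, -1.0]]
wrist_force: [-3.9, -2.3, 5.5]
width: 0.0279
finger_force: 8.0
```

drive_tool:
  plan:
    - {"gripper": 1, "tx": 0.3, "ty": -0.2, "tz": 0.2, "wx": 0, "wy": 0, "wz": 0}
    - {"gripper": 1, "tx": 0.6, "ty": -0.1, "tz": 0.2, "wx": 0, "wy": 0, "wz": 0}
    - {"gripper": 1, "tx": 0.9, "ty": -0.05, "tz": 0.2, "wx": 0, "wy": 0, "wz": 0}
    - {"gripper": 1, "tx": 1.2, "ty": 0, "tz": 0.2, "wx": 0, "wy": 0, "wz": 0}
    - {"gripper": 1, "tx": 1.5, "ty": 0.05, "tz": 0.2, "wx": 0, "wy": 0, "wz": 0}
    - {"gripper": 1, "tx": 1.8, "ty": 0.1, "tz": 0.2, "wx": 0, "wy": 0, "wz": 0}
    - {"gripper": 1, "tx": 2.1, "ty": 0.15, "tz": 0.2, "wx": 0, "wy": 0, "wz": 0}
    - {"gripper": 1, "tx": 2.4, "ty": 0.2, "tz": 0.2, "wx": 0, "wy": 0, "wz": 0}
    - {"gripper": 1, "tx": 2.7, "ty": 0.25, "tz": 0.2, "wx": 0, "wy": 0, "wz": 0}
    - {"gripper": 1, "tx": 3, "ty": 0.3, "tz": 0.2, "wx": 0, "wy": 0, "wz": 0}

```text
time: 11.3
position: [0.5486, 0.0928, 0.0586]
eef_rot: [[0.986, 0.165, -0.0], [0.165, -0.986, 0.0], [-0.0, -0.0, -1.0]]
wrist_force: [-2.6, 3.3, -1.7]
width: 0.0275
finger_force: 8.0
```

drive_tool:
  plan:
    - {"gripper": 1, "tx": 0.2, "ty": 0.03, "tz": 0, "wx": 0, "wy": 0, "wz": 0}
    - {"gripper": 1, "tx": 0.4, "ty": 0.07, "tz": 0, "wx": 0, "wy": 0, "wz": 0}
    - {"gripper": 1, "tx": 0.6, "ty": 0.1, "tz": 0, "wx": 0, "wy": 0, "wz": 0}
    - {"gripper": 1, "tx": 0.8, "ty": 0.13, "tz": 0, "wx": 0, "wy": 0, "wz": 0}
    - {"gripper": 1, "tx": 1.0, "ty": 0.17, "tz": 0, "wx": 0, "wy": 0, "wz": 0}
    - {"gripper": 1, "tx": 1.2, "ty": 0.2, "tz": 0, "wx": 0, "wy": 0, "wz": 0}
    - {"gripper": 1, "tx": 1.4, "ty": 0.23, "tz": 0, "wx": 0, "wy": 0, "wz": 0}
    - {"gripper": 1, "tx": 1.6, "ty": 0.27, "tz": 0, "wx": 0, "wy": 0, "wz": 0}
    - {"gripper": 1, "tx": 1.8, "ty": 0.3, "tz": 0, "wx": 0, "wy": 0, "wz": 0}
    - {"gripper": 1, "tx": 2.0, "ty": 0.33, "tz": 0, "wx": 0, "wy": 0, "wz": 0}

```text
time: 12.3
position: [0.5505, 0.093, 0.0587]
eef_rot: [[0.986, 0.165, -0.0], [0.165, -0.986, -0.0], [-0.0, 0.0, -1.0]]
wrist_force: [-2.9, 3.6, -0.6]
width: 0.0279
finger_force: 8.0
```

drive_tool:
  plan:
    - {"gripper": 1, "tx": 0.2, "ty": 0.23, "tz": 0, "wx": 0, "wy": 0, "wz": 0}
    - {"gripper": 1, "tx": 0.4, "ty": 0.37, "tz": 0, "wx": 0, "wy": 0, "wz": 0}
    - {"gripper": 1, "tx": 0.6, "ty": 0.4, "tz": 0, "wx": 0, "wy": 0, "wz": 0}
    - {"gripper": 1, "tx": 0.8, "ty": 0.43, "tz": 0, "wx": 0, "wy": 0, "wz": 0}
    - {"gripper": 1, "tx": 1.0, "ty": 0.47, "tz": 0, "wx": 0, "wy": 0, "wz": 0}
    - {"gripper": 1, "tx": 1.2, "ty": 0.5, "tz": 0, "wx": 0, "wy": 0, "wz": 0}
    - {"gripper": 1, "tx": 1.4, "ty": 0.53, "tz": 0, "wx": 0, "wy": 0, "wz": 0}
    - {"gripper": 1, "tx": 1.6, "ty": 0.57, "tz": 0, "wx": 0, "wy": 0, "wz": 0}
    - {"gripper": 1, "tx": 1.8, "ty": 0.6, "tz": 0, "wx": 0, "wy": 0, "wz": 0}
    - {"gripper": 1, "tx": 2.0, "ty": 0.63, "tz": 0, "wx": 0, "wy": 0, "wz": 0}

```text
time: 13.3
position: [0.5511, 0.0933, 0.0586]
eef_rot: [[0.986, 0.165, -0.003], [0.165, -0.986, -0.001], [-0.003, 0.0, -1.0]]
wrist_force: [-9.8, -2.6, 4.0]
width: 0.0278
finger_force: 8.0
```

The shaft has butted: the tool lags its command by 1.4 mm and the push is about 7 N net. I'll hold it there briefly, then ease back and open.

drive_tool:
  plan:
    - {"gripper": 1, "tx": 0, "ty": 0, "tz": 0, "wx": 0, "wy": 0, "wz": 0}
    - {"gripper": 1, "tx": 0.2, "ty": 0, "tz": 0, "wx": 0, "wy": 0, "wz": 0}
    - {"gripper": 1, "tx": 0.4, "ty": 0, "tz": 0, "wx": 0, "wy": 0, "wz": 0}
    - {"gripper": 1, "tx": 0.4, "ty": 0, "tz": 0, "wx": 0, "wy": 0, "wz": 0}
    - {"gripper": 1, "tx": 0.4, "ty": 0, "tz": 0, "wx": 0, "wy": 0, "wz": 0}
    - {"gripper": 1, "tx": 0.4, "ty": 0, "tz": 0, "wx": 0, "wy": 0, "wz": 0}
    - {"gripper": 1, "tx": 0.4, "ty": 0, "tz": 0, "wx": 0, "wy": 0, "wz": 0}
    - {"gripper": 1, "tx": 0.4, "ty": 0, "tz": 0, "wx": 0, "wy": 0, "wz": 0}
    - {"gripper": 1, "tx": 0.4, "ty": 0, "tz": 0, "wx": 0, "wy": 0, "wz": 0}
    - {"gripper": 1, "tx": 0.4, "ty": 0, "tz": 0, "wx": 0, "wy": 0, "wz": 0}

```text
time: 14.3
position: [0.5514, 0.0933, 0.0586]
eef_rot: [[0.986, 0.165, -0.004], [0.165, -0.986, -0.001], [-0.004, -0.0, -1.0]]
wrist_force: [-10.9, -1.9, 3.7]
width: 0.0279
finger_force: 8.0
```

drive_tool:
  plan:
    - {"gripper": 1, "tx": -0.5, "ty": 0, "tz": 0, "wx": 0, "wy": 0, "wz": 0}
    - {"gripper": 1, "tx": -1.0, "ty": 0, "tz": 0, "wx": 0, "wy": 0, "wz": 0}
    - {"gripper": 0.3, "tx": -1.0, "ty": 0, "tz": 0, "wx": 0, "wy": 0, "wz": 0}
    - {"gripper": 0, "tx": -1.0, "ty": 0, "tz": 0, "wx": 0, "wy": 0, "wz": 0}
    - {"gripper": 0, "tx": -1.0, "ty": 0, "tz": 0, "wx": 0, "wy": 0, "wz": 0}
    - {"gripper": 0, "tx": -1.0, "ty": 0, "tz": 0, "wx": 0, "wy": 0, "wz": 0}
    - {"gripper": 0, "tx": -1.0, "ty": 0, "tz": 0, "wx": 0, "wy": 0, "wz": 0}
    - {"gripper": 0, "tx": -1.0, "ty": 0, "tz": 0, "wx": 0, "wy": 0, "wz": 0}
    - {"gripper": 0, "tx": -1.0, "ty": 0, "tz": 0, "wx": 0, "wy": 0, "wz": 0}
    - {"gripper": 0, "tx": -1.0, "ty": 0, "tz": 0, "wx": 0, "wy": 0, "wz": 0}
  squeeze: 8

```text
time: 15.3
position: [0.552, 0.0936, 0.0587]
eef_rot: [[0.986, 0.165, 0.0], [0.165, -0.986, -0.0], [0.0, 0.0, -1.0]]
wrist_force: [-0.2, -0.4, 0.4]
width: 0.0478
finger_force: 0.0
```

Released cleanly. I'll lift and take a check look that also shows the tab.

drive_tool:
  plan:
    - {"gripper": 0, "tx": 0, "ty": 0, "tz": 15, "wx": 0, "wy": 0, "wz": 0}
    - {"gripper": 0, "tx": 0, "ty": 0, "tz": 45, "wx": 0, "wy": 0, "wz": 0}
    - {"gripper": 0.3, "tx": 0, "ty": 0, "tz": 85, "wx": 0, "wy": 0, "wz": 0}
    - {"gripper": 0.6, "tx": -10, "ty": 15, "tz": 120, "wx": 0, "wy": 0, "wz": 0}
    - {"gripper": 1, "tx": -25, "ty": 40, "tz": 150, "wx": 0, "wy": 0, "wz": 0}
    - {"gripper": 1, "tx": -40, "ty": 70, "tz": 180, "wx": 0, "wy": 0, "wz": 0}
    - {"gripper": 1, "tx": -50, "ty": 100, "tz": 200, "wx": 0, "wy": 0, "wz": 0}
    - {"gripper": 1, "tx": -60, "ty": 120, "tz": 200, "wx": 0, "wy": 0, "wz": 0}
    - {"gripper": 1, "tx": -60, "ty": 120, "tz": 200, "wx": 0, "wy": 0, "wz": 0}
    - {"gripper": 1, "tx": -60, "ty": 120, "tz": 200, "wx": 0, "wy": 0, "wz": 0}

```text
time: 16.3
position: [0.4918, 0.2136, 0.2586]
eef_rot: [[0.986, 0.166, -0.0], [0.166, -0.986, -0.0], [-0.0, 0.0, -1.0]]
wrist_force: [-0.9, 0.3, 0.1]
width: 0.0007
finger_force: 0.0
```

```bash
python3 - <<'E'
from h import *
import json
c=bot.get_calibration('wrist');im=save('wrist','w5.png')
json.dump({k:np.array(v).tolist() for k,v in c.items()},open('c5.json','w'))
s=bot.read_state();print(s['position'],s['time'])
cv2.imwrite('pics/c5.png',cv2.resize(im[:240,130:450,::-1],None,fx=2.5,fy=2.5,interpolation=cv2.INTER_CUBIC))
E
```

```text
[0.49204993 0.21317035 0.2583829 ] 16.35
```

View pics/c5.png

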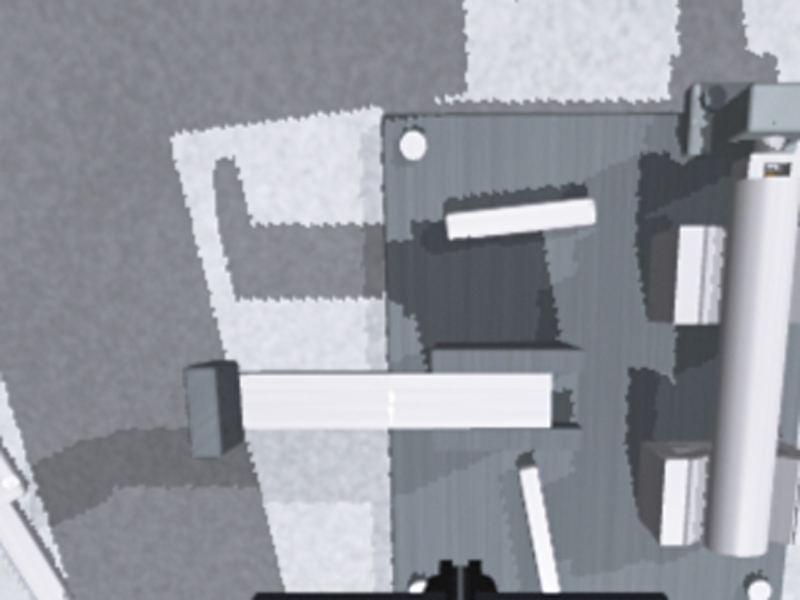

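The shaft lies in both Vs with its end flush against the stop head at (768,180). The wedge is untouched, with the tab's top outer edge from (184,368) to (193,458).

```bash
python3 - <<'E'
from h import *
import json
c=json.load(open('c5.json'));o=np.array([.5417,.0913]);w=np.radians(9.5);R=np.array([[np.cos(w),-np.sin(w)],[np.sin(w),np.cos(w)]])
for u,v,z in((184,368,.122),(193,458,.122),(218,362,.122),(221,455,.122),(552,373,.088),(552,428,.088),(768,180,.065)):
    p=ray('wrist',(130+u/2.5,v/2.5),z,c);print(p.round(4),(R.T@(p[:2]-o)).round(4))
s=bot.read_state()['position']
for y in(.255,):
    t=o+R@[0,y];print(t,(t-s[:2])*1000)
E
```

```text
[0.5197 0.3198 0.122 ] [0.016 0.229]
[0.4871 0.3138 0.122 ] [-0.0171  0.2284]
[0.5238 0.3078 0.122 ] [0.0181 0.2165]
[0.49   0.3036 0.122 ] [-0.016   0.2179]
[0.5378 0.1838 0.088 ] [0.0115 0.0918]
[0.5158 0.1794 0.088 ] [-0.011   0.0912]
[0.628  0.1087 0.065 ] [0.088  0.0029]
[0.49961286 0.34280283] [  7.56293304 129.63247596]
```

drive_tool:
  plan:
    - {"gripper": 1, "tx": 2, "ty": 35, "tz": 0, "wx": 0, "wy": 0, "wz": 0}
    - {"gripper": 1, "tx": 4, "ty": 75, "tz": 0, "wx": 0, "wy": 0, "wz": 0}
    - {"gripper": 1, "tx": 6, "ty": 110, "tz": 0, "wx": 0, "wy": 0, "wz": 0}
    - {"gripper": 1, "tx": 7, "ty": 132, "tz": -5, "wx": 0, "wy": 0, "wz": 0}
    - {"gripper": 1, "tx": 7, "ty": 132, "tz": -45, "wx": 0, "wy": 0, "wz": 0}
    - {"gripper": 1, "tx": 7, "ty": 132, "tz": -85, "wx": 0, "wy": 0, "wz": 0}
    - {"gripper": 1, "tx": 7, "ty": 132, "tz": -120, "wx": 0, "wy": 0, "wz": 0}
    - {"gripper": 1, "tx": 7, "ty": 132, "tz": -140, "wx": 0, "wy": 0, "wz": 0}
    - {"gripper": 1, "tx": 7, "ty": 132, "tz": -143, "wx": 0, "wy": 0, "wz": 0}
    - {"gripper": 1, "tx": 7, "ty": 132, "tz": -143, "wx": 0, "wy": 0, "wz": 0}

```text
time: 17.35
position: [0.4995, 0.3449, 0.1154]
eef_rot: [[0.986, 0.164, -0.001], [0.164, -0.986, -0.001], [-0.001, 0.0, -1.0]]
wrist_force: [0.4, -0.7, 0.7]
width: -0.0001
finger_force: 0.0
```

drive_tool:
  plan:
    - {"gripper": 1, "tx": 1.3, "ty": -7.9, "tz": 0, "wx": 0, "wy": 0, "wz": 0}
    - {"gripper": 1, "tx": 2.1, "ty": -12.8, "tz": 0, "wx": 0, "wy": 0, "wz": 0}
    - {"gripper": 1, "tx": 2.6, "ty": -15.8, "tz": 0, "wx": 0, "wy": 0, "wz": 0}
    - {"gripper": 1, "tx": 3.1, "ty": -18.7, "tz": 0, "wx": 0, "wy": 0, "wz": 0}
    - {"gripper": 1, "tx": 4.0, "ty": -23.7, "tz": 0, "wx": 0, "wy": 0, "wz": 0}
    - {"gripper": 1, "tx": 5.1, "ty": -30.6, "tz": 0, "wx": 0, "wy": 0, "wz": 0}
    - {"gripper": 1, "tx": 6.4, "ty": -38.5, "tz": 0, "wx": 0, "wy": 0, "wz": 0}
    - {"gripper": 1, "tx": 7.8, "ty": -46.3, "tz": 0, "wx": 0, "wy": 0, "wz": 0}
    - {"gripper": 1, "tx": 8.7, "ty": -52.2, "tz": 0, "wx": 0, "wy": 0, "wz": 0}
    - {"gripper": 1, "tx": 9.1, "ty": -54.2, "tz": 0, "wx": 0, "wy": 0, "wz": 0}

```text
time: 18.35
position: [0.5082, 0.2906, 0.1157]
eef_rot: [[0.986, 0.164, -0.0], [0.164, -0.986, -0.0], [-0.0, 0.0, -1.0]]
wrist_force: [0.8, 2.1, 0.7]
width: 0.0005
finger_force: 1.2
```

Pushing with about 2.5 N. The nose is at about +50 mm, so I'll move 54 mm more at moderate speed.

drive_tool:
  plan:
    - {"gripper": 1, "tx": 1.0, "ty": -5.9, "tz": 0, "wx": 0, "wy": 0, "wz": 0}
    - {"gripper": 1, "tx": 2.1, "ty": -12.8, "tz": 0, "wx": 0, "wy": 0, "wz": 0}
    - {"gripper": 1, "tx": 3.3, "ty": -19.7, "tz": 0, "wx": 0, "wy": 0, "wz": 0}
    - {"gripper": 1, "tx": 4.5, "ty": -26.6, "tz": 0, "wx": 0, "wy": 0, "wz": 0}
    - {"gripper": 1, "tx": 5.6, "ty": -33.5, "tz": 0, "wx": 0, "wy": 0, "wz": 0}
    - {"gripper": 1, "tx": 6.6, "ty": -39.4, "tz": 0, "wx": 0, "wy": 0, "wz": 0}
    - {"gripper": 1, "tx": 7.4, "ty": -44.4, "tz": 0, "wx": 0, "wy": 0, "wz": 0}
    - {"gripper": 1, "tx": 8.1, "ty": -48.3, "tz": 0, "wx": 0, "wy": 0, "wz": 0}
    - {"gripper": 1, "tx": 8.6, "ty": -51.3, "tz": 0, "wx": 0, "wy": 0, "wz": 0}
    - {"gripper": 1, "tx": 8.9, "ty": -53.2, "tz": 0, "wx": 0, "wy": 0, "wz": 0}

```text
time: 19.35
position: [0.517, 0.238, 0.1157]
eef_rot: [[0.986, 0.165, -0.0], [0.165, -0.986, -0.0], [-0.0, 0.0, -1.0]]
wrist_force: [1.1, 2.8, 0.3]
width: 0.0003
finger_force: 1.1
```

drive_tool:
  plan:
    - {"gripper": 1, "tx": 0.1, "ty": -0.5, "tz": 0, "wx": 0, "wy": 0, "wz": 0}
    - {"gripper": 1, "tx": 0.2, "ty": -1, "tz": 0, "wx": 0, "wy": 0, "wz": 0}
    - {"gripper": 1, "tx": 0.25, "ty": -1.5, "tz": 0, "wx": 0, "wy": 0, "wz": 0}
    - {"gripper": 1, "tx": 0.3, "ty": -2, "tz": 0, "wx": 0, "wy": 0, "wz": 0}
    - {"gripper": 1, "tx": 0.4, "ty": -2.5, "tz": 0, "wx": 0, "wy": 0, "wz": 0}
    - {"gripper": 1, "tx": 0.5, "ty": -3, "tz": 0, "wx": 0, "wy": 0, "wz": 0}
    - {"gripper": 1, "tx": 0.6, "ty": -3.5, "tz": 0, "wx": 0, "wy": 0, "wz": 0}
    - {"gripper": 1, "tx": 0.7, "ty": -4, "tz": 0, "wx": 0, "wy": 0, "wz": 0}
    - {"gripper": 1, "tx": 0.75, "ty": -4.5, "tz": 0, "wx": 0, "wy": 0, "wz": 0}
    - {"gripper": 1, "tx": 0.8, "ty": -5, "tz": 0, "wx": 0, "wy": 0, "wz": 0}

```text
time: 20.35
position: [0.5178, 0.2332, 0.1157]
eef_rot: [[0.986, 0.165, 0.0], [0.165, -0.986, -0.0], [0.0, 0.0, -1.0]]
wrist_force: [1.7, 2.6, -0.1]
width: 0.0005
finger_force: 1.0
```

drive_tool:
  plan:
    - {"gripper": 1, "tx": 0.1, "ty": -0.5, "tz": 0, "wx": 0, "wy": 0, "wz": 0}
    - {"gripper": 1, "tx": 0.2, "ty": -1, "tz": 0, "wx": 0, "wy": 0, "wz": 0}
    - {"gripper": 1, "tx": 0.25, "ty": -1.5, "tz": 0, "wx": 0, "wy": 0, "wz": 0}
    - {"gripper": 1, "tx": 0.3, "ty": -2, "tz": 0, "wx": 0, "wy": 0, "wz": 0}
    - {"gripper": 1, "tx": 0.4, "ty": -2.5, "tz": 0, "wx": 0, "wy": 0, "wz": 0}
    - {"gripper": 1, "tx": 0.5, "ty": -3, "tz": 0, "wx": 0, "wy": 0, "wz": 0}
    - {"gripper": 1, "tx": 0.6, "ty": -3.5, "tz": 0, "wx": 0, "wy": 0, "wz": 0}
    - {"gripper": 1, "tx": 0.65, "ty": -3.8, "tz": 0, "wx": 0, "wy": 0, "wz": 0}
    - {"gripper": 1, "tx": 0.7, "ty": -4.1, "tz": 0, "wx": 0, "wy": 0, "wz": 0}
    - {"gripper": 1, "tx": 0.75, "ty": -4.4, "tz": 0, "wx": 0, "wy": 0, "wz": 0}

```text
time: 21.35
position: [0.5185, 0.2288, 0.1157]
eef_rot: [[0.986, 0.165, -0.0], [0.165, -0.986, -0.0], [-0.0, 0.0, -1.0]]
wrist_force: [0.8, 2.0, 0.2]
width: 0.0005
finger_force: 1.0
```

Nose at about −12 mm. From here I'll advance about 2 mm per call and watch the force.

drive_tool:
  plan:
    - {"gripper": 1, "tx": 0.03, "ty": -0.2, "tz": 0, "wx": 0, "wy": 0, "wz": 0}
    - {"gripper": 1, "tx": 0.07, "ty": -0.4, "tz": 0, "wx": 0, "wy": 0, "wz": 0}
    - {"gripper": 1, "tx": 0.1, "ty": -0.6, "tz": 0, "wx": 0, "wy": 0, "wz": 0}
    - {"gripper": 1, "tx": 0.13, "ty": -0.8, "tz": 0, "wx": 0, "wy": 0, "wz": 0}
    - {"gripper": 1, "tx": 0.17, "ty": -1.0, "tz": 0, "wx": 0, "wy": 0, "wz": 0}
    - {"gripper": 1, "tx": 0.2, "ty": -1.2, "tz": 0, "wx": 0, "wy": 0, "wz": 0}
    - {"gripper": 1, "tx": 0.23, "ty": -1.4, "tz": 0, "wx": 0, "wy": 0, "wz": 0}
    - {"gripper": 1, "tx": 0.27, "ty": -1.6, "tz": 0, "wx": 0, "wy": 0, "wz": 0}
    - {"gripper": 1, "tx": 0.3, "ty": -1.8, "tz": 0, "wx": 0, "wy": 0, "wz": 0}
    - {"gripper": 1, "tx": 0.33, "ty": -2.0, "tz": 0, "wx": 0, "wy": 0, "wz": 0}

```text
time: 22.35
position: [0.5188, 0.2268, 0.1157]
eef_rot: [[0.986, 0.165, 0.0], [0.165, -0.986, -0.0], [0.0, 0.0, -1.0]]
wrist_force: [0.7, 1.9, 0.3]
width: 0.0004
finger_force: 1.0
```

drive_tool:
  plan:
    - {"gripper": 1, "tx": 0.04, "ty": -0.25, "tz": 0, "wx": 0, "wy": 0, "wz": 0}
    - {"gripper": 1, "tx": 0.08, "ty": -0.5, "tz": 0, "wx": 0, "wy": 0, "wz": 0}
    - {"gripper": 1, "tx": 0.12, "ty": -0.75, "tz": 0, "wx": 0, "wy": 0, "wz": 0}
    - {"gripper": 1, "tx": 0.17, "ty": -1.0, "tz": 0, "wx": 0, "wy": 0, "wz": 0}
    - {"gripper": 1, "tx": 0.21, "ty": -1.25, "tz": 0, "wx": 0, "wy": 0, "wz": 0}
    - {"gripper": 1, "tx": 0.25, "ty": -1.5, "tz": 0, "wx": 0, "wy": 0, "wz": 0}
    - {"gripper": 1, "tx": 0.29, "ty": -1.75, "tz": 0, "wx": 0, "wy": 0, "wz": 0}
    - {"gripper": 1, "tx": 0.33, "ty": -2.0, "tz": 0, "wx": 0, "wy": 0, "wz": 0}
    - {"gripper": 1, "tx": 0.37, "ty": -2.25, "tz": 0, "wx": 0, "wy": 0, "wz": 0}
    - {"gripper": 1, "tx": 0.42, "ty": -2.5, "tz": 0, "wx": 0, "wy": 0, "wz": 0}

```text
time: 23.35
position: [0.5193, 0.2243, 0.1157]
eef_rot: [[0.986, 0.165, 0.0], [0.165, -0.986, -0.0], [0.0, 0.0, -1.0]]
wrist_force: [1.2, 2.0, -0.6]
width: 0.0001
finger_force: 1.0
```

drive_tool:
  plan:
    - {"gripper": 1, "tx": 0.04, "ty": -0.25, "tz": 0, "wx": 0, "wy": 0, "wz": 0}
    - {"gripper": 1, "tx": 0.08, "ty": -0.5, "tz": 0, "wx": 0, "wy": 0, "wz": 0}
    - {"gripper": 1, "tx": 0.12, "ty": -0.75, "tz": 0, "wx": 0, "wy": 0, "wz": 0}
    - {"gripper": 1, "tx": 0.17, "ty": -1.0, "tz": 0, "wx": 0, "wy": 0, "wz": 0}
    - {"gripper": 1, "tx": 0.21, "ty": -1.25, "tz": 0, "wx": 0, "wy": 0, "wz": 0}
    - {"gripper": 1, "tx": 0.25, "ty": -1.5, "tz": 0, "wx": 0, "wy": 0, "wz": 0}
    - {"gripper": 1, "tx": 0.29, "ty": -1.75, "tz": 0, "wx": 0, "wy": 0, "wz": 0}
    - {"gripper": 1, "tx": 0.33, "ty": -2.0, "tz": 0, "wx": 0, "wy": 0, "wz": 0}
    - {"gripper": 1, "tx": 0.37, "ty": -2.25, "tz": 0, "wx": 0, "wy": 0, "wz": 0}
    - {"gripper": 1, "tx": 0.42, "ty": -2.5, "tz": 0, "wx": 0, "wy": 0, "wz": 0}

```text
time: 24.35
position: [0.5197, 0.2218, 0.1157]
eef_rot: [[0.986, 0.165, -0.0], [0.165, -0.986, -0.0], [-0.0, 0.0, -1.0]]
wrist_force: [0.9, 3.0, -0.8]
width: 0.0008
finger_force: 1.0
```

drive_tool:
  plan:
    - {"gripper": 1, "tx": 0.04, "ty": -0.25, "tz": 0, "wx": 0, "wy": 0, "wz": 0}
    - {"gripper": 1, "tx": 0.08, "ty": -0.5, "tz": 0, "wx": 0, "wy": 0, "wz": 0}
    - {"gripper": 1, "tx": 0.12, "ty": -0.75, "tz": 0, "wx": 0, "wy": 0, "wz": 0}
    - {"gripper": 1, "tx": 0.17, "ty": -1.0, "tz": 0, "wx": 0, "wy": 0, "wz": 0}
    - {"gripper": 1, "tx": 0.21, "ty": -1.25, "tz": 0, "wx": 0, "wy": 0, "wz": 0}
    - {"gripper": 1, "tx": 0.25, "ty": -1.5, "tz": 0, "wx": 0, "wy": 0, "wz": 0}
    - {"gripper": 1, "tx": 0.29, "ty": -1.75, "tz": 0, "wx": 0, "wy": 0, "wz": 0}
    - {"gripper": 1, "tx": 0.33, "ty": -2.0, "tz": 0, "wx": 0, "wy": 0, "wz": 0}
    - {"gripper": 1, "tx": 0.37, "ty": -2.25, "tz": 0, "wx": 0, "wy": 0, "wz": 0}
    - {"gripper": 1, "tx": 0.42, "ty": -2.5, "tz": 0, "wx": 0, "wy": 0, "wz": 0}

```text
time: 25.35
position: [0.5201, 0.2193, 0.1157]
eef_rot: [[0.986, 0.165, -0.0], [0.165, -0.986, -0.0], [-0.0, 0.0, -1.0]]
wrist_force: [1.1, 2.3, 0.3]
width: 0.0006
finger_force: 1.0
```

drive_tool:
  plan:
    - {"gripper": 1, "tx": 0.04, "ty": -0.25, "tz": 0, "wx": 0, "wy": 0, "wz": 0}
    - {"gripper": 1, "tx": 0.08, "ty": -0.5, "tz": 0, "wx": 0, "wy": 0, "wz": 0}
    - {"gripper": 1, "tx": 0.12, "ty": -0.75, "tz": 0, "wx": 0, "wy": 0, "wz": 0}
    - {"gripper": 1, "tx": 0.17, "ty": -1.0, "tz": 0, "wx": 0, "wy": 0, "wz": 0}
    - {"gripper": 1, "tx": 0.21, "ty": -1.25, "tz": 0, "wx": 0, "wy": 0, "wz": 0}
    - {"gripper": 1, "tx": 0.25, "ty": -1.5, "tz": 0, "wx": 0, "wy": 0, "wz": 0}
    - {"gripper": 1, "tx": 0.29, "ty": -1.75, "tz": 0, "wx": 0, "wy": 0, "wz": 0}
    - {"gripper": 1, "tx": 0.33, "ty": -2.0, "tz": 0, "wx": 0, "wy": 0, "wz": 0}
    - {"gripper": 1, "tx": 0.37, "ty": -2.25, "tz": 0, "wx": 0, "wy": 0, "wz": 0}
    - {"gripper": 1, "tx": 0.42, "ty": -2.5, "tz": 0, "wx": 0, "wy": 0, "wz": 0}

```text
time: 26.35
position: [0.5205, 0.2168, 0.1157]
eef_rot: [[0.986, 0.165, -0.0], [0.165, -0.986, -0.0], [-0.0, 0.0, -1.0]]
wrist_force: [1.7, 2.7, 0.1]
width: 0.0002
finger_force: 1.0
```

drive_tool:
  plan:
    - {"gripper": 1, "tx": 0.04, "ty": -0.25, "tz": 0, "wx": 0, "wy": 0, "wz": 0}
    - {"gripper": 1, "tx": 0.08, "ty": -0.5, "tz": 0, "wx": 0, "wy": 0, "wz": 0}
    - {"gripper": 1, "tx": 0.12, "ty": -0.75, "tz": 0, "wx": 0, "wy": 0, "wz": 0}
    - {"gripper": 1, "tx": 0.17, "ty": -1.0, "tz": 0, "wx": 0, "wy": 0, "wz": 0}
    - {"gripper": 1, "tx": 0.21, "ty": -1.25, "tz": 0, "wx": 0, "wy": 0, "wz": 0}
    - {"gripper": 1, "tx": 0.25, "ty": -1.5, "tz": 0, "wx": 0, "wy": 0, "wz": 0}
    - {"gripper": 1, "tx": 0.29, "ty": -1.75, "tz": 0, "wx": 0, "wy": 0, "wz": 0}
    - {"gripper": 1, "tx": 0.33, "ty": -2.0, "tz": 0, "wx": 0, "wy": 0, "wz": 0}
    - {"gripper": 1, "tx": 0.37, "ty": -2.25, "tz": 0, "wx": 0, "wy": 0, "wz": 0}
    - {"gripper": 1, "tx": 0.42, "ty": -2.5, "tz": 0, "wx": 0, "wy": 0, "wz": 0}

```text
time: 27.35
position: [0.521, 0.2143, 0.1157]
eef_rot: [[0.986, 0.165, 0.0], [0.165, -0.986, -0.0], [0.0, 0.0, -1.0]]
wrist_force: [1.2, 1.9, -0.6]
width: 0.0005
finger_force: 1.0
```

drive_tool:
  plan:
    - {"gripper": 1, "tx": 0.04, "ty": -0.25, "tz": 0, "wx": 0, "wy": 0, "wz": 0}
    - {"gripper": 1, "tx": 0.08, "ty": -0.5, "tz": 0, "wx": 0, "wy": 0, "wz": 0}
    - {"gripper": 1, "tx": 0.12, "ty": -0.75, "tz": 0, "wx": 0, "wy": 0, "wz": 0}
    - {"gripper": 1, "tx": 0.17, "ty": -1.0, "tz": 0, "wx": 0, "wy": 0, "wz": 0}
    - {"gripper": 1, "tx": 0.21, "ty": -1.25, "tz": 0, "wx": 0, "wy": 0, "wz": 0}
    - {"gripper": 1, "tx": 0.25, "ty": -1.5, "tz": 0, "wx": 0, "wy": 0, "wz": 0}
    - {"gripper": 1, "tx": 0.29, "ty": -1.75, "tz": 0, "wx": 0, "wy": 0, "wz": 0}
    - {"gripper": 1, "tx": 0.33, "ty": -2.0, "tz": 0, "wx": 0, "wy": 0, "wz": 0}
    - {"gripper": 1, "tx": 0.37, "ty": -2.25, "tz": 0, "wx": 0, "wy": 0, "wz": 0}
    - {"gripper": 1, "tx": 0.42, "ty": -2.5, "tz": 0, "wx": 0, "wy": 0, "wz": 0}

```text
time: 28.35
position: [0.5214, 0.2118, 0.1157]
eef_rot: [[0.986, 0.165, -0.0], [0.165, -0.986, -0.0], [-0.0, 0.0, -1.0]]
wrist_force: [-0.0, 2.6, -0.8]
width: 0.0006
finger_force: 1.0
```

drive_tool:
  plan:
    - {"gripper": 1, "tx": 0.04, "ty": -0.25, "tz": 0, "wx": 0, "wy": 0, "wz": 0}
    - {"gripper": 1, "tx": 0.08, "ty": -0.5, "tz": 0, "wx": 0, "wy": 0, "wz": 0}
    - {"gripper": 1, "tx": 0.12, "ty": -0.75, "tz": 0, "wx": 0, "wy": 0, "wz": 0}
    - {"gripper": 1, "tx": 0.17, "ty": -1.0, "tz": 0, "wx": 0, "wy": 0, "wz": 0}
    - {"gripper": 1, "tx": 0.21, "ty": -1.25, "tz": 0, "wx": 0, "wy": 0, "wz": 0}
    - {"gripper": 1, "tx": 0.25, "ty": -1.5, "tz": 0, "wx": 0, "wy": 0, "wz": 0}
    - {"gripper": 1, "tx": 0.29, "ty": -1.75, "tz": 0, "wx": 0, "wy": 0, "wz": 0}
    - {"gripper": 1, "tx": 0.33, "ty": -2.0, "tz": 0, "wx": 0, "wy": 0, "wz": 0}
    - {"gripper": 1, "tx": 0.37, "ty": -2.25, "tz": 0, "wx": 0, "wy": 0, "wz": 0}
    - {"gripper": 1, "tx": 0.42, "ty": -2.5, "tz": 0, "wx": 0, "wy": 0, "wz": 0}

```text
time: 29.35
position: [0.5217, 0.2097, 0.1157]
eef_rot: [[0.986, 0.165, 0.0], [0.165, -0.986, 0.0], [0.0, -0.0, -1.0]]
wrist_force: [0.7, 6.5, 1.0]
width: 0.0002
finger_force: 3.3
```

The force has risen to 6.5 N, so the wedge is biting. I'll nudge a little further.

drive_tool:
  plan:
    - {"gripper": 1, "tx": 0.02, "ty": -0.1, "tz": 0, "wx": 0, "wy": 0, "wz": 0}
    - {"gripper": 1, "tx": 0.03, "ty": -0.2, "tz": 0, "wx": 0, "wy": 0, "wz": 0}
    - {"gripper": 1, "tx": 0.05, "ty": -0.3, "tz": 0, "wx": 0, "wy": 0, "wz": 0}
    - {"gripper": 1, "tx": 0.07, "ty": -0.4, "tz": 0, "wx": 0, "wy": 0, "wz": 0}
    - {"gripper": 1, "tx": 0.08, "ty": -0.5, "tz": 0, "wx": 0, "wy": 0, "wz": 0}
    - {"gripper": 1, "tx": 0.08, "ty": -0.5, "tz": 0, "wx": 0, "wy": 0, "wz": 0}
    - {"gripper": 1, "tx": 0.08, "ty": -0.5, "tz": 0, "wx": 0, "wy": 0, "wz": 0}
    - {"gripper": 1, "tx": 0.08, "ty": -0.5, "tz": 0, "wx": 0, "wy": 0, "wz": 0}
    - {"gripper": 1, "tx": 0.08, "ty": -0.5, "tz": 0, "wx": 0, "wy": 0, "wz": 0}
    - {"gripper": 1, "tx": 0.08, "ty": -0.5, "tz": 0, "wx": 0, "wy": 0, "wz": 0}

```text
time: 30.35
position: [0.5218, 0.2094, 0.1157]
eef_rot: [[0.986, 0.165, 0.0], [0.165, -0.986, 0.001], [0.0, -0.001, -1.0]]
wrist_force: [0.2, 8.6, 0.3]
width: 0.0004
finger_force: 3.9
```

drive_tool:
  plan:
    - {"gripper": 1, "tx": 0.01, "ty": -0.1, "tz": 0, "wx": 0, "wy": 0, "wz": 0}
    - {"gripper": 1, "tx": 0.03, "ty": -0.2, "tz": 0, "wx": 0, "wy": 0, "wz": 0}
    - {"gripper": 1, "tx": 0.04, "ty": -0.25, "tz": 0, "wx": 0, "wy": 0, "wz": 0}
    - {"gripper": 1, "tx": 0.04, "ty": -0.25, "tz": 0, "wx": 0, "wy": 0, "wz": 0}
    - {"gripper": 1, "tx": 0.04, "ty": -0.25, "tz": 0, "wx": 0, "wy": 0, "wz": 0}
    - {"gripper": 1, "tx": 0.04, "ty": -0.25, "tz": 0, "wx": 0, "wy": 0, "wz": 0}
    - {"gripper": 1, "tx": 0.04, "ty": -0.25, "tz": 0, "wx": 0, "wy": 0, "wz": 0}
    - {"gripper": 1, "tx": 0.04, "ty": -0.25, "tz": 0, "wx": 0, "wy": 0, "wz": 0}
    - {"gripper": 1, "tx": 0.04, "ty": -0.25, "tz": 0, "wx": 0, "wy": 0, "wz": 0}
    - {"gripper": 1, "tx": 0.04, "ty": -0.25, "tz": 0, "wx": 0, "wy": 0, "wz": 0}

```text
time: 31.35
position: [0.5218, 0.2092, 0.1157]
eef_rot: [[0.986, 0.165, 0.0], [0.165, -0.986, 0.001], [0.0, -0.001, -1.0]]
wrist_force: [-0.1, 9.1, -0.9]
width: 0.0005
finger_force: 4.4
```

The push is about 9–10 N and the tool is stalled, so the wedge is tight. I'll back off along +y and lift.

drive_tool:
  plan:
    - {"gripper": 1, "tx": -0.2, "ty": 1, "tz": 0, "wx": 0, "wy": 0, "wz": 0}
    - {"gripper": 1, "tx": -0.7, "ty": 4, "tz": 0, "wx": 0, "wy": 0, "wz": 0}
    - {"gripper": 1, "tx": -2, "ty": 12, "tz": 0, "wx": 0, "wy": 0, "wz": 0}
    - {"gripper": 1, "tx": -4, "ty": 25, "tz": 10, "wx": 0, "wy": 0, "wz": 0}
    - {"gripper": 1, "tx": -5, "ty": 30, "tz": 45, "wx": 0, "wy": 0, "wz": 0}
    - {"gripper": 1, "tx": -20, "ty": 30, "tz": 90, "wx": 0, "wy": 0, "wz": 0}
    - {"gripper": 1, "tx": -40, "ty": 20, "tz": 130, "wx": 0, "wy": 0, "wz": 0}
    - {"gripper": 1, "tx": -60, "ty": 0, "tz": 150, "wx": 0, "wy": 0, "wz": 0}
    - {"gripper": 1, "tx": -60, "ty": -20, "tz": 150, "wx": 0, "wy": 0, "wz": 0}
    - {"gripper": 1, "tx": -60, "ty": -20, "tz": 150, "wx": 0, "wy": 0, "wz": 0}

```text
time: 32.35
position: [0.4614, 0.1881, 0.2674]
eef_rot: [[0.986, 0.164, 0.002], [0.164, -0.986, 0.0], [0.002, 0.0, -1.0]]
wrist_force: [0.5, 2.0, -0.3]
width: 0.0005
finger_force: 0.0
```

```bash
python3 - <<'E'
from h import *
im=save('wrist','w6.png');s=bot.read_state();print(s['position'],s['time'],s['qvel'])
cv2.imwrite('pics/c6.png',cv2.resize(im[:240,180:500,::-1],None,fx=2.5,fy=2.5,interpolation=cv2.INTER_CUBIC))
E
```

```text
[0.46172465 0.18873469 0.26670945] 32.4 [ 0.01413767  0.03072231 -0.01062071  0.00566816 -0.00334921  0.00830305]
```

View pics/c6.png

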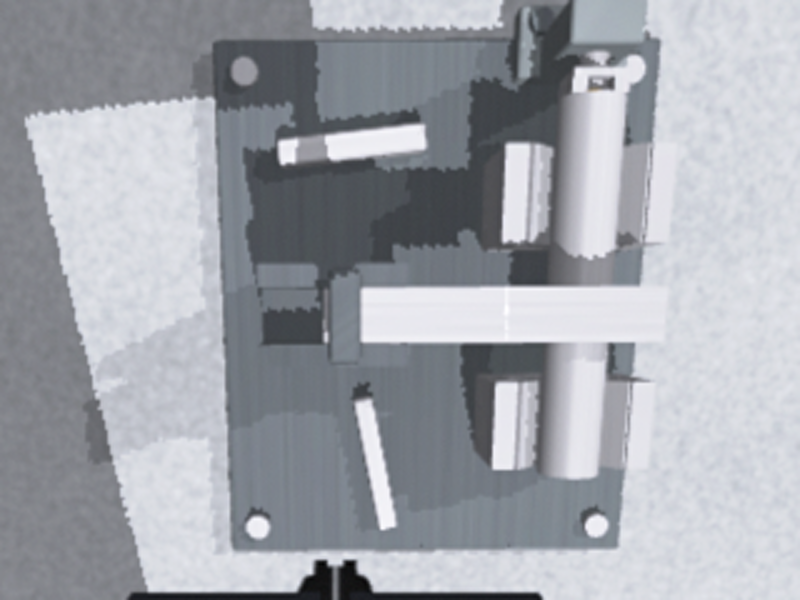

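The wedge lies over the shaft with its nose at (665,315). The shaft is bedded and butts the head at (598,92), the tool bits are unmoved, and the robot is clear. I'm handing in.

```bash
python3 -c "
from cell import bot
print(bot.job_done())"
```

```text
the job is handed in; nothing more can be done
None
```

I handed the job in at about 32 s: the shaft is bedded in both Vs and butted on the stop (pressed there at about 7 N), the wedge is tight at a 9–10 N push, and the robot is clear; the hand-in returned no verdict.

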